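# Tip the grinding balls out of the screw-cap jar and close it again

## Task

Unscrew the cap of the jar held in the tipping stand until it is fully open, tip the jar with the stand's lever so that both steel grinding balls run out into the catch tray, let the jar come back upright, and screw its cap fully home again. Leave the spare jar with the same cap, standing on the bench beside the stand, where it is.

Things in the scene. Friction and masses are not known exactly. Their poses are not given: they have to be found in the camera images.
- cap (a joint): White ribbed screw cap, 84 mm across, of the clear jar (74 mm) in the tipping stand. 0 = fully home, 1.4 rad = fully unscrewed (end stop); opens counter-clockwise seen from above, rising 3 mm, needs 0.06 N m, stays where left, never comes off. Only when unscrewed does its 34 mm window lie over the jar's opening on the pouring side; balls cannot pass below about 0.7 rad. Starts at 0 to 0.08.
- cap_bar (a point): Middle of the upright grip bar across the cap, on the cap's vertical axis: bar 60 mm long, 12 mm thick, 28 mm high; this point is 14 mm below its top and 14 mm above the cap's flat top, about 0.206 m above the bench with the jar upright. x axis along the bar's length, y across its thickness, z up. One grasp across the thickness, turned with the cap, does all 1.4 rad.
- tipper (a joint): Tilt of the jar and its lever about the stand's horizontal axle, 0.145 m above the bench. 0 = upright (end stop), up to 1.9 rad. Spring and damper bring it back upright by itself within about a second when let go. With the cap unscrewed the balls run out beyond about 1.65 rad; hold about 1.75 rad for a second.
- lever_pad (a point): Point on top of the flat aluminium tipping lever (40 mm wide, 6 mm thick), mid-width, 75 mm from the axle (it ends at 118 mm), 135 mm from the jar's axis on the tray's +y side. At rest it rises at 50 degrees to the pouring side, this point 0.204 m high. Pressing here straight down about 115 mm with shut fingers, under 15 N, tips the jar about 1.75 rad; the plate slides under the fingers.
- tray: White open catch tray fixed on the stand's base under the pouring side, 150 (x) by 130 (y) by 45 mm high, walls 4 mm. Origin: centre of its underside, 12 mm above the bench and 110 mm from the jar's axis in the pouring direction. x axis = pouring direction, away from the jar; y towards the lever's side; z up.
- ball_a: Plain steel grinding ball, 16 mm diameter, loose inside the clear jar at the start. Origin: its centre.
- ball_b: Second steel grinding ball, 16 mm diameter, loose inside the jar. Origin: its centre.
- spare_jar: Bystander: a spare closed jar of the same look with the same white cap and grip bar, 115 mm high, standing on the bench on the side of the stand away from the lever, not to be touched. Origin: centre of its underside.

How it is judged (in metres and radians):
On the way, in this order (a step that is already met when the one before it is completed fails the run):
1. the cap is unscrewed, beyond 1.15 rad of its 1.4, with the jar upright (value of joint cap above 1.15 rad and value of joint tipper below 0.2 rad), for 0.2 s.
2. both balls have run out of the tipped jar into the tray (x of ball_a in the frame of tray between -0.075 and 0.075 m and y of ball_a in the frame of tray between -0.065 and 0.065 m and z of ball_a in the frame of tray between 0 and 0.04 m and x of ball_b in the frame of tray between -0.075 and 0.075 m and y of ball_b in the frame of tray between -0.065 and 0.065 m and z of ball_b in the frame of tray between 0 and 0.04 m), for 0.2 s.
At the end, for the whole second after the job is handed in: Both balls lie in the catch tray, the jar is upright again (tilt under 0.1 rad) and its cap is screwed home (within 0.17 rad, 10 degrees, of closed) (all of step 2 and value of joint cap below 0.17 rad and value of joint tipper below 0.1 rad); the robot touches nothing.
It fails at once if the spare jar is shifted by more than 30 mm or knocked over (distance of spare_jar from where it was at the start of the episode above 0.03 m or angle between spare_jar's own z axis and vertical above 0.5 rad).
It also fails if it takes over 64 s, if anything falls off the work surface, if the arm or the gripper's body presses on something with over 40 N, if the wrist force passes 120 N, or if a joint passes its speed limit or range.

## Robot

A 6-joint arm with a two-finger parallel gripper is mounted at the origin on the work surface. World frame = base frame: x ahead of the robot, y to its left, z up, the work surface at z = 0. Lengths are in m, angles in degrees, forces in N, time in s.
With the tool pointing down it reaches from about 0.35 to 0.925 m from the base axis. Payload 6.4 kg.
Tool frame: the origin (TCP) lies on the centre line of the jaws, within the pads' length; the fingertips stand 11 mm ahead of it and the grasp point (between the pads) lies 8 mm behind it; y points along the fingers, x is the direction in which the jaws open and shut, and the axes are right-handed (so a half turn about y gives the same grasp; the last joint's range is limited). The gripper opens to 94 mm and grips with 3 to 60 N. Pads are 16 mm wide; open, the fingers measure 119 mm over their backs; the gripper's body (75 mm by 177 mm) begins 78 mm behind the grasp point.
Start: joints at [-74.204, 14.043, 89.255, -0, 76.702, -9.975], TCP at [0.283, -0.585, 0.183] pointing down, gripper open.
Joint ranges: [-179.41, 179.41], [-58.25, 129.5], [7.25, 145.43], [-54.29, 234.29], [11.92, 165.04], [-157.13, 157.13]. Speed limits (degrees/s): [147.25, 147.25, 180, 180, 180, 180].

## Interface

Orientations are given as a 3x3 rotation matrix whose columns are the frame's x, y, z axes.
In Python, from cell import telemetry, eyes, robot gives the robot as it stands.
- The arm moves only by the shell command python3 -m crank 'ROWS' [FORCE]. ROWS is a JSON object of lists of equal length, an entry for each row: "gripper": the gripper command: -1 is shut, 1 is fully open, values between are in proportion; "xyz": the shift along the tool's x, y, z in mm, a list of three; "roll": the turn about the tool's y in degrees. A call has 1 to 10 rows; each row is the pose to reach, as a shift and turn from the pose commanded when the call began, along the tool's axes at that moment; what a row does not reach only later rows make up. A row lasts 1/8 s, in which the tool goes at most 62.5 mm and 10.7 degrees, less where a joint would pass 70% of its speed; a pose out of reach is approached as far as the arm can. A call with a gripper value outside its range is refused whole. The fingers move at their own pace and stop on an object; FORCE is the grip in N (left out, the last holds). Time passes only in rows, so rows that repeat a pose let the fingers close. It gives the time, the measured TCP pose, the force and the opening at its end, in the units of the state.
- telemetry.state(): the state, without advancing time (a new reading comes with each control period).
- eyes.read_camera(name): name is "scene" or "top"; returns the picture (384x512x3 uint8, red, green, blue); there is no depth.
- eyes.get_calibration(name): a dict with "camera_matrix" (3x3 intrinsics, pixels), "T" (4x4, takes a point from camera to world coordinates). Camera axes: x right, y down, z forward; pixel columns grow to the right and rows downward; lengths in m; the calibration is good to about 2 mm. A picture is of the moment at which its call begins. get_calibration takes no time and is no camera call.
- robot.hand_in(): hands the job in, once; it reports no verdict.
The state is a dict: "clock": time; "q": joint angles; "qd": joint speeds; "joint_torque": joint torques, N m; "tcp_pos": TCP position; "tcp_rot": TCP orientation; "contact_force": force on the tool from outside, world axes, zero at the start; "ft_torque": the same for the moment, N m; "gripper_width": finger opening in m.
Only numpy, scipy, OpenCV 4.12 (cv2) and the standard library are available. Lean on these libraries where they do the work, as an engineer would, in place of code of your own. Each camera call takes 0.05 s, during which the arm holds its last target.

## Working session

There is one attempt and no reset: what is moved stays moved. The work goes in short steps, Python scripts to look and compute and a shell command to move; the robot and the scene stay as the last step left them, time stands still between calls to the robot, and variables do not carry over. Pictures are saved under pics/ and viewed, and the job is handed in when it is done.

```bash
ls; mkdir -p pics; python3 - <<'E'
from cell import telemetry, eyes, robot
import cv2,json
for n in("scene","top"):
    im=eyes.read_camera(n); cv2.imwrite(f"pics/{n}0.png",im[:,:,::-1])
    c=eyes.get_calibration(n); print(n,c)
s=telemetry.state(); print(s)
E
```

```text
pics
scene {'camera_matrix': array([[498.34314689,   0.        , 262.89014821],
       [  0.        , 498.34314689, 179.81976716],
       [  0.        ,   0.        ,   1.        ]]), 'T': array([[-0.41610823,  0.60442458, -0.67935622,  1.27711396],
       [ 0.90904228,  0.25820595, -0.32706545,  0.32923553],
       [-0.02227258, -0.75365815, -0.65688912,  0.84547988],
       [ 0.        ,  0.        ,  0.        ,  1.        ]])}
top {'camera_matrix': array([[421.3799932 ,   0.        , 253.44798596],
       [  0.        , 421.3799932 , 184.15254832],
       [  0.        ,   0.        ,   1.        ]]), 'T': array([[-0.02238381, -0.99083048,  0.13324386,  0.41173385],
       [-0.99944124,  0.01886815, -0.02758979, -0.0220752 ],
       [ 0.02482274, -0.13378697, -0.99069919,  1.08982184],
       [ 0.        ,  0.        ,  0.        ,  1.        ]])}
{'clock': 0.1, 'q': array([-7.42035405e+01,  1.40797094e+01,  8.93163108e+01, -9.28257827e-04,
        7.67011014e+01, -9.97362021e+00]), 'qd': array([-0.03228095, -0.07844521, -0.20167512,  0.03733893,  0.0111708 ,
       -0.13491673]), 'joint_torque': array([ 1.84013688e-04, -4.16916597e+01, -3.15525448e+01,  6.85966434e-02,
        3.10279999e-02, -5.77215178e-05]), 'tcp_pos': array([ 0.28245545, -0.58479454,  0.1822753 ]), 'tcp_rot': array([[ 4.34763856e-01, -4.76609839e-04,  9.00544370e-01],
       [-9.00542944e-01,  1.62678204e-03,  4.34764028e-01],
       [-1.67220222e-03, -9.99998563e-01,  2.78058405e-04]]), 'contact_force': array([-0.45114411,  0.75822423, -0.79983226]), 'ft_torque': array([-0.01296664,  0.00458757,  0.03979296]), 'gripper_width': 0.09428813882302406}
```

View pics/scene0.png

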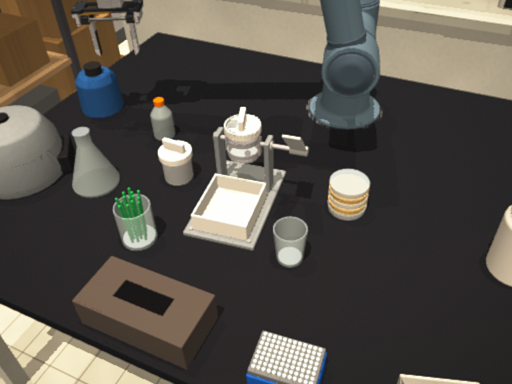

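View pics/top0.png

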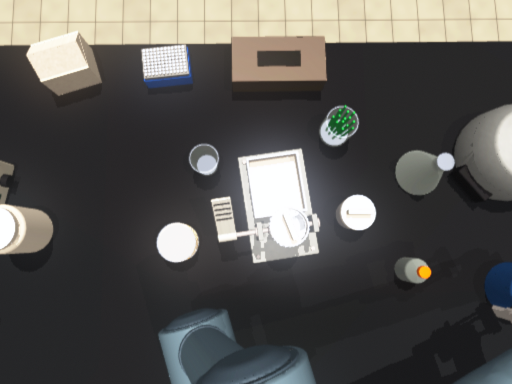

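The scene view shows the stand with the capped jar near (243,135), the lever near (293,145) and the tray near (230,207). The spare jar is near (176,160). In the top view the jar is near (289,228), the lever near (224,220) and the spare at (357,213). I'll enlarge both.

```bash
python3 - <<'E'
import cv2
a=cv2.imread("pics/top0.png")[140:270,200:390]; cv2.imwrite("pics/top0z.png",cv2.resize(a,None,fx=4,fy=4,interpolation=cv2.INTER_CUBIC))
a=cv2.imread("pics/scene0.png")[95:250,150:320]; cv2.imwrite("pics/scene0z.png",cv2.resize(a,None,fx=3.8,fy=3.8,interpolation=cv2.INTER_CUBIC))
E
```

```text
(no output)
```

View pics/top0z.png

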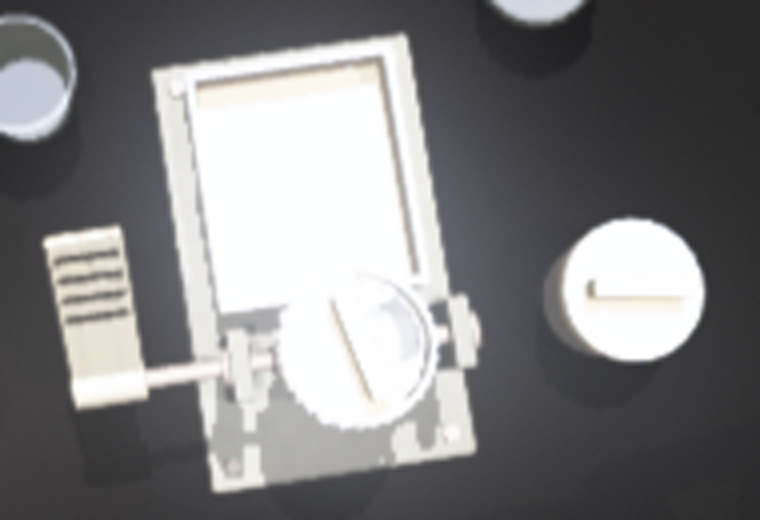

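View pics/scene0z.png

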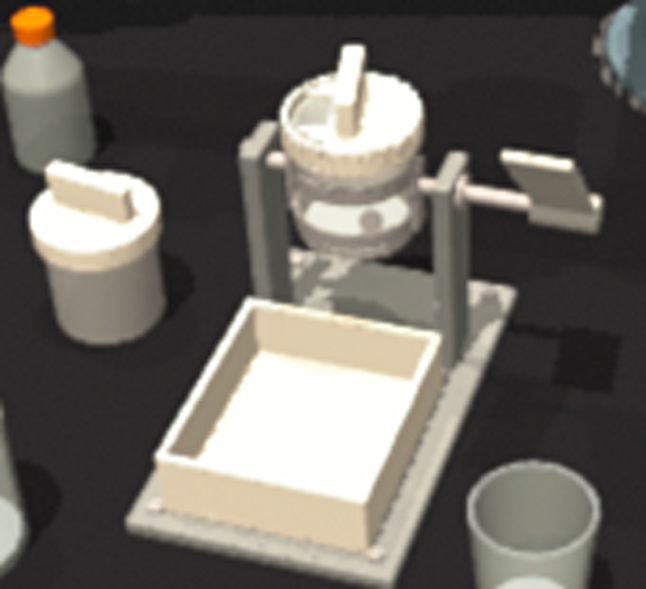

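```bash
cat > h.py <<'E'
import numpy as np,cv2
from cell import telemetry, eyes, robot
def bp(cam,uv,z):
    c=eyes.get_calibration(cam);K=c["camera_matrix"];T=c["T"]
    d=T[:3,:3]@np.linalg.inv(K)@np.array([uv[0],uv[1],1.]); o=T[:3,3]
    return o+d*(z-o[2])/d[2]
def pr(cam,P):
    c=eyes.get_calibration(cam);K=c["camera_matrix"];T=c["T"]
    p=(np.atleast_2d(P)-T[:3,3])@T[:3,:3]; q=p@K.T; return q[:,:2]/q[:,2:]
Z={"top":(200,140,4),"scene":(150,95,3.8)}
def zu(cam,uv):
    x,y,f=Z[cam]; return ((uv[0]+.5)/f-.5+x,(uv[1]+.5)/f-.5+y)
E
python3 - <<'E'
from h import *
# tray rim outer corners top z=0.057 ; 
for n,c,p,z in [("rimFL","top",(187,80),.057),("rimFR","top",(390,48),.057),("rimBR","top",(432,280),.057),("rimBL?","top",(217,310),.057),
 ("capc","top",(360,350),.192),("bar1","top",(332,300),.192),("bar2","top",(378,405),.192),
 ("baseFL","top",(153,72),.012),("baseFR","top",(405,36),.012),("baseBR","top",(477,452),.012),("baseBL","top",(215,490),.012),
 ("levtipL","top",(44,242),.237),("levtipR","top",(118,228),.237),
 ("srimBL","scene",(250,300),.057),("srimBR","scene",(440,340),.057),("srimFL","scene",(158,460),.057),("srimFR","scene",(368,512),.057),
 ("scapc","scene",(352,118),.192),("sbarfar","scene",(353,48),.220),("sbarnear","scene",(348,88),.220)]:
    print(n,np.round(bp(c,zu(c,p),z)*1000))
E
```

```text
rimFL [613. -35.  57.]
rimFR [ 631. -162.   57.]
rimBR [ 485. -183.   57.]
rimBL? [469. -50.  57.]
capc [ 439. -122.  192.]
bar1 [ 466. -108.  192.]
bar2 [ 410. -131.  192.]
baseFL [627. -13.  12.]
baseFR [ 648. -178.   12.]
baseBR [ 378. -214.   12.]
baseBL [359. -47.  12.]
levtipL [495.  42. 237.]
levtipR [502.   4. 237.]
srimBL [ 486. -180.   57.]
srimBR [473. -51.  57.]
srimFL [ 636. -160.   57.]
srimFR [624. -28.  57.]
scapc [ 449. -118.  192.]
sbarfar [ 418. -131.  220.]
sbarnear [ 458. -114.  220.]
```

```bash
cat > ov.py <<'E'
from h import *
import sys
def model(tx,ty,yaw,bar):
    y=np.radians(yaw);R=np.array([[np.cos(y),-np.sin(y),0],[np.sin(y),np.cos(y),0],[0,0,1]])
    o=np.array([tx,ty,.012]); L=[]
    L.append(o+np.array([[.075,.065,.045],[.075,-.065,.045],[-.075,-.065,.045],[-.075,.065,.045],[.075,.065,.045]])@R.T)
    j=o+R@[-.11,0,0]; 
    a=np.linspace(0,2*np.pi,60)
    L.append(np.c_[j[0]+.042*np.cos(a),j[1]+.042*np.sin(a),0*a+.192])
    b=np.radians(bar);u=np.array([np.cos(b),np.sin(b)]);v=np.array([-u[1],u[0]])
    for z in(.192,.220):
        L.append(np.array([np.r_[j[:2]+u*.03*s+v*.006*t,z] for s,t in[(1,1),(1,-1),(-1,-1),(-1,1),(1,1)]]))
    # lever
    c=np.cos(np.radians(50));s_=np.sin(np.radians(50))
    pts=[]
    for d,w in[(.118,.02),(.118,-.02),(0,-.02),(0,.02),(.118,.02)]:
        pts.append(j*[1,1,0]+[0,0,.145]+R@np.array([d*c,.135+w,d*s_]))
    L.append(np.array(pts))
    return L,j
def draw(f,cam,p,out):
    im=cv2.imread(f);x,y,k=Z[cam];h,w=(130,190) if cam=="top" else (155,170)
    im=cv2.resize(im[y:y+h,x:x+w],None,fx=k,fy=k,interpolation=cv2.INTER_CUBIC)
    for i,l in enumerate(model(*p)[0]):
        q=(pr(cam,l)-[x,y]+.5)*k-.5
        cv2.polylines(im,[np.round(q).astype(int)],False,[(0,0,255),(0,200,0),(255,0,0),(255,0,255),(0,120,255)][i],1)
    cv2.imwrite(out,im)
E
python3 - <<'E'
from ov import *
p=(.551,-.106,8.2,22.5);print(model(*p)[1])
draw("pics/top0.png","top",p,"pics/ot1.png");draw("pics/scene0.png","scene",p,"pics/os1.png")
E
```

```text
[ 0.44212461 -0.12168918  0.012     ]
```

View pics/ot1.png

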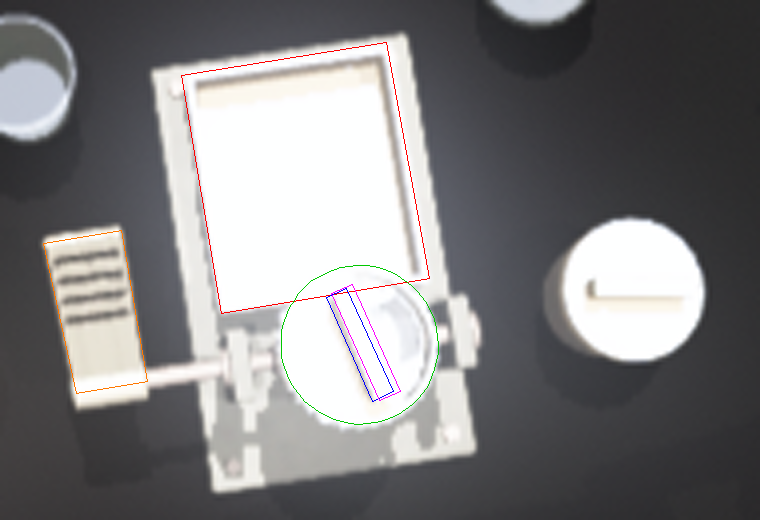

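View pics/os1.png

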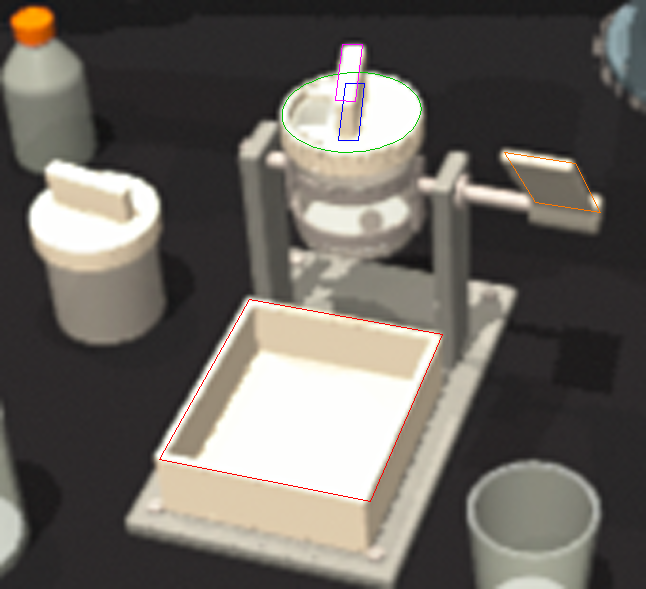

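The model overlay fits both views to about 2 mm: jar axis (0.442, -0.1215), stand yaw 8.2°, bar yaw about 22.5°. Heights and sizes agree with what was given. Next I'll work out the move to above the cap.

```bash
cat >> h.py <<'E'
def togo(p,yaw):
    s=telemetry.state();R=s["tcp_rot"];d=R.T@(np.array(p)-s["tcp_pos"])*1000
    y0=np.degrees(np.arctan2(R[1,0],R[0,0])); 
    print("t%.2f"%s["clock"],"tcp",np.round(s["tcp_pos"]*1000,1),"yaw %.1f"%y0,"shift",np.round(d,1),"roll %.1f"%-((yaw-y0+180)%360-180),"F",np.round(s["contact_force"],1),"w %.4f"%s["gripper_width"],"q",np.round(s["q"]))
E
python3 - <<'E'
from h import *
print(bp("top",zu("top",(633,290)),.115))
togo((.442,-.1215,.300),-67.5)
E
```

```text
[ 0.47249645 -0.29096308  0.115     ]
t0.10 tcp [ 282.5 -584.8  182.3] yaw -64.2 shift [-348.  -117.   345.1] roll 3.3 F [-0.5  0.8 -0.8] w 0.0943 q [-74.  14.  89.  -0.  77. -10.]
```

```bash
python3 -m crank '{"gripper":[0.2,0.2,0.2,0.2,0.2,0.2,0.2,0.2,0.2,0.2],"xyz":[[0,-60,0],[-15,-115,15],[-60,-117,60],[-103,-117,102],[-146,-117,145],[-189,-117,188],[-232,-117,230],[-275,-117,273],[-318,-117,315],[-348,-117,345]],"roll":[0,0,1,2,3,3.3,3.3,3.3,3.3,3.3]}' 20; python3 -c "
from h import *
togo((.442,-.1215,.207),-67.5)"
```

```text
clock: 1.35
tcp_pos: [0.4421, -0.1196, 0.3]
tcp_rot: [[0.384, -0.0, 0.924], [-0.924, 0.0, 0.384], [-0.0, -1.0, 0.0]]
contact_force: [0.0, 0.6, 0.7]
gripper_width: 0.0567
t1.35 tcp [ 442.1 -119.6  300. ] yaw -67.4 shift [ 1.7 93.  -0.9] roll 0.1 F [0.  0.6 0.7] w 0.0567 q [-29. -17. 108.   0.  89.  38.]
```

```bash
python3 -m crank '{"gripper":[0.2,0.2,0.2],"xyz":[[1,30,-0.5],[1,60,-0.5],[1,70,-0.5]],"roll":[0,0,0]}'; python3 -c "
from h import *
for c in ('top','scene'):
    x,y,k=Z[c];im=eyes.read_camera(c)[:,:,::-1];cv2.imwrite('pics/%s1z.png'%c,cv2.resize(im[y:y+150,x:x+185],None,fx=3,fy=3,interpolation=2))
togo((.442,-.1215,.207),-67.5)"
```

```text
clock: 1.72
tcp_pos: [0.4408, -0.1223, 0.228]
tcp_rot: [[0.382, -0.003, 0.924], [-0.924, 0.002, 0.382], [-0.003, -1.0, -0.002]]
contact_force: [0.1, -0.4, -0.4]
gripper_width: 0.0564
t1.82 tcp [ 441.3 -122.8  229.3] yaw -67.5 shift [-0.9 22.3  1.2] roll -0.0 F [-0.9 -0.2 -0.1] w 0.0564 q [-30. -15. 113.   0.  82.  38.]
```

View pics/scene1z.png

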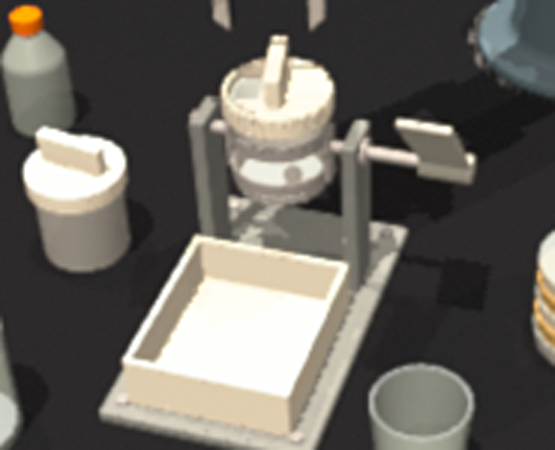

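The fingers straddle the bar, seen at zoomed (225,25) and (317,25) with the bar at (278,60). I'll check that the fingertips project where they should.

```bash
python3 -c "
from h import *
s=telemetry.state();R=s['tcp_rot'];p=s['tcp_pos']
for k in(1,-1):
  for zz in (.008,-.008): 
    P=p+R@np.array([k*.034,.011,zz]); q=pr('scene',P)[0]; print(P,q,(q-[150,95])*3, pr('top',P)[0])
print((pr('scene',[.442,-.1215,.220])[0]-[150,95])*3)
"
```

```text
[ 0.46166116 -0.15118613  0.2182024 ] [225.86999246 115.85007734] [227.60997738  62.55023202] [304.70708062 215.35874559]
[ 0.44687465 -0.1572983   0.21822463] [226.52397059 111.90436566] [229.57191178  50.71309698] [307.92679872 222.44744679]
[ 0.4356846  -0.08834344  0.21832645] [255.99321125 115.87163691] [317.97963375  62.61491074] [274.82837209 228.60621992]
[ 0.42089809 -0.09445562  0.21834868] [256.32885336 111.91528366] [318.98656007  50.74585097] [278.00497331 235.76629927]
[274.50810594  55.56847041]
```

View pics/top1z.png

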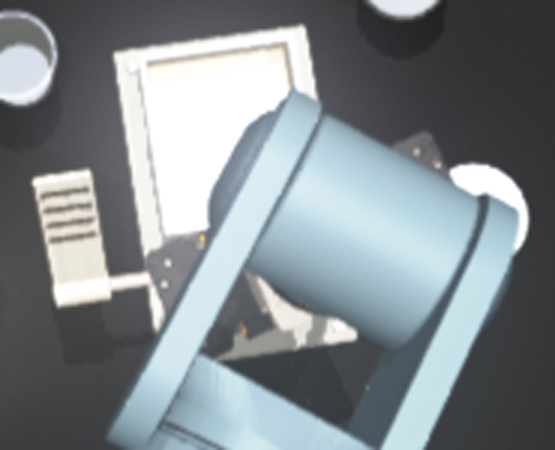

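```bash
python3 -c "
from h import *
a=cv2.imread('pics/scene0.png')[0:70,60:160]
R=np.array([[.4348,0,.9005],[-.9005,0,.4348],[0,-1,0]]);p=np.array([.2825,-.5848,.1823])
a=cv2.resize(a,None,fx=6,fy=6,interpolation=2)
for k in(.047,.0595,-.047,-.0595):
  for zz in (.008,-.008):
    q=pr('scene',p+R@np.array([k,.011,zz]))[0]; cv2.circle(a,tuple(int(v) for v in (q-[60,0]+.5)*6),3,(0,0,255),-1)
cv2.imwrite('pics/g0.png',a)
im=eyes.read_camera('scene')[:,:,::-1][60:160,180:310]
cv2.imwrite('pics/g1.png',cv2.resize(im,None,fx=6,fy=6,interpolation=2))
"
```

```text
(no output)
```

View pics/g0.png

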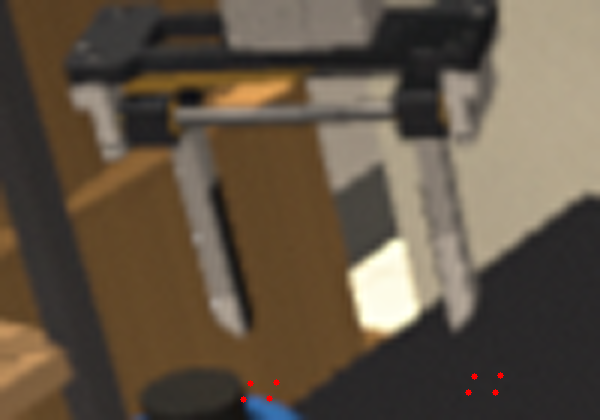

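View pics/g1.png

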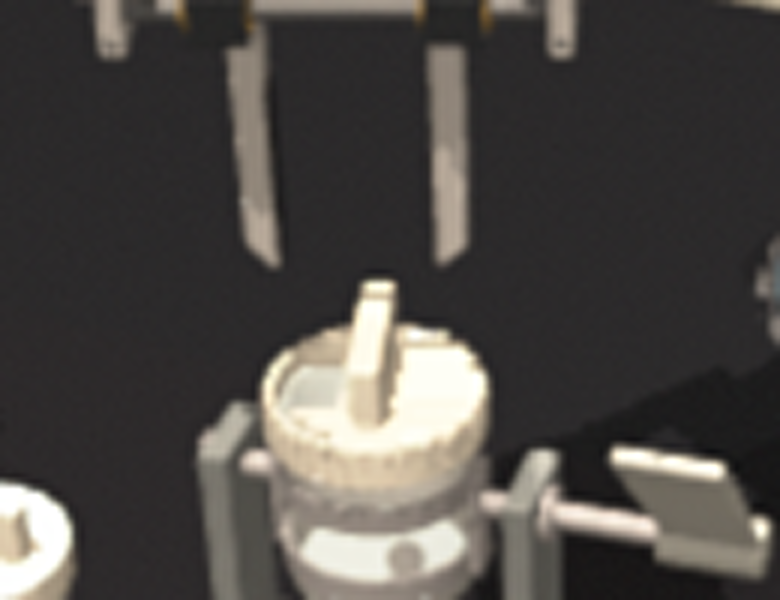

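The visible fingertips sit about 10 px (about 30 mm) above where the telemetry puts them, both here and at the start. I'll check that against the arm base and the gripper body before going down.

```bash
python3 -c "
from h import *
print('base',pr('scene',[0,0,0]),pr('top',[[0,0,0]]))
s=telemetry.state();R=s['tcp_rot'];p=s['tcp_pos']
# solve tip mid from scene: pixel mid of seen tips
for uv in [(180+265/6,60+262/6),(180+452/6,60+262/6)]:
  for z in(.218,.23,.248,.26): print(uv,z,bp('scene',uv,z))
for z in(.30,.33,.36): print('body',z,bp('top',(200+175/3,140+265/3),z),bp('top',(200+425/3,140+150/3),z))
"
python3 -c "
from h import *
im=eyes.read_camera('top')[:,:,::-1].copy();cv2.imwrite('pics/t2.png',cv2.resize(im[150:300,200:400],None,fx=4,fy=4,interpolation=2))"
```

```text
base [[344.59483495 108.28351011]] [[237.03282174 412.15134522]]
(224.16666666666666, 103.66666666666666) 0.218 [ 0.41793117 -0.17875278  0.218     ]
(224.16666666666666, 103.66666666666666) 0.23 [ 0.43436228 -0.16903795  0.23      ]
(224.16666666666666, 103.66666666666666) 0.248 [ 0.45900895 -0.1544657   0.248     ]
(224.16666666666666, 103.66666666666666) 0.26 [ 0.47544007 -0.14475088  0.26      ]
(255.33333333333331, 103.66666666666666) 0.218 [ 0.38997956 -0.11155247  0.218     ]
(255.33333333333331, 103.66666666666666) 0.23 [ 0.40694522 -0.10312279  0.23      ]
(255.33333333333331, 103.66666666666666) 0.248 [ 0.43239372 -0.09047826  0.248     ]
(255.33333333333331, 103.66666666666666) 0.26 [ 0.44935938 -0.08204858  0.26      ]
body 0.3 [ 0.43461445 -0.05132573  0.3       ] [ 0.50357265 -0.21131362  0.3       ]
body 0.33 [ 0.43374537 -0.0502147   0.33      ] [ 0.50008432 -0.20412573  0.33      ]
body 0.36 [ 0.43287629 -0.04910367  0.36      ] [ 0.49659598 -0.19693784  0.36      ]
```

View pics/t2.png

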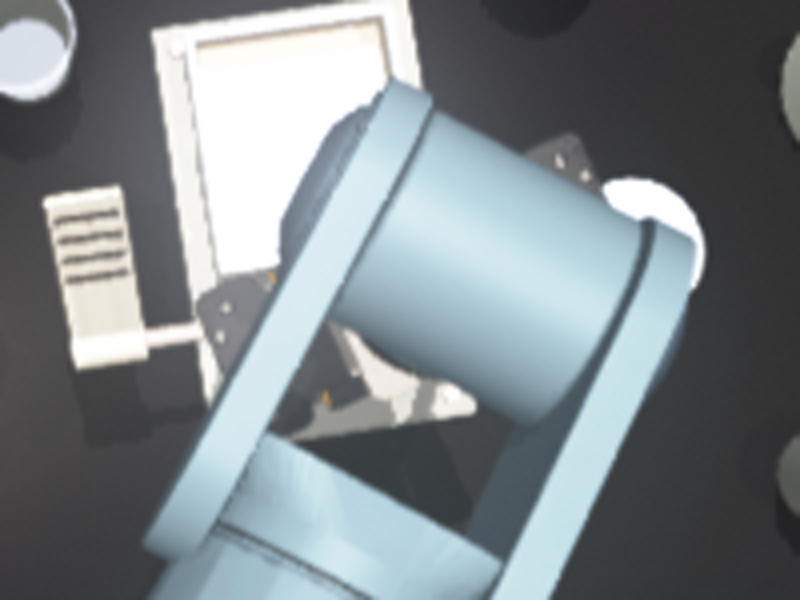

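The gripper as a whole appears 30 mm higher than telemetry plus the stated geometry implies, while xy agrees. A safe way to tell is to shut gently at TCP z ≈ 0.207. The width stops at 12 mm if the stated geometry holds, and goes to 0 above the bar if the picture is right.

```bash
python3 -m crank '{"gripper":[0.2,0.2,0.2,-1,-1,-1,-1],"xyz":[[-0.7,10,0.8],[-0.7,20,0.8],[-0.7,22,0.8],[-0.7,22,0.8],[-0.7,22,0.8],[-0.7,22,0.8],[-0.7,22,0.8]],"roll":[0,0,0,0,0,0,0]}' 5; python3 -c "
from h import *
im=eyes.read_camera('scene')[:,:,::-1][60:160,180:310]
cv2.imwrite('pics/g2.png',cv2.resize(im,None,fx=6,fy=6,interpolation=2))
togo((.442,-.1215,.207),-67.5)"
```

```text
clock: 2.8
tcp_pos: [0.4425, -0.1222, 0.2085]
tcp_rot: [[0.382, 0.0, 0.924], [-0.924, -0.0, 0.382], [0.0, -1.0, 0.0]]
contact_force: [-0.7, 0.0, 0.4]
gripper_width: 0.0198
t2.85 tcp [ 442.5 -122.2  208.4] yaw -67.5 shift [-0.8  1.4 -0.2] roll -0.0 F [0.5 0.  0.1] w 0.0160 q [-30. -14. 115.   0.  79.  38.]
```

View pics/g2.png

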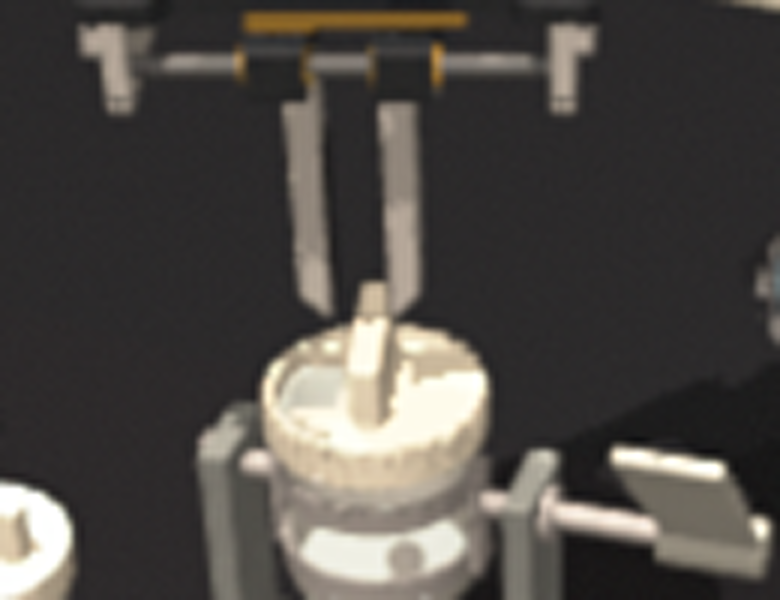

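Still shutting (16 mm). I'll wait a little longer to see the final width.

```bash
python3 -m crank '{"gripper":[-1,-1,-1],"xyz":[[0,0,0],[0,0,0],[0,0,0]],"roll":[0,0,0]}'; python3 -c "
from h import *
im=eyes.read_camera('scene')[:,:,::-1][60:160,180:310]
cv2.imwrite('pics/g3.png',cv2.resize(im,None,fx=6,fy=6,interpolation=2))
togo((.442,-.1215,.207),-67.5)"
```

```text
clock: 3.22
tcp_pos: [0.4424, -0.1221, 0.2083]
tcp_rot: [[0.382, -0.0, 0.924], [-0.924, 0.0, 0.382], [-0.0, -1.0, -0.0]]
contact_force: [0.4, 0.5, 0.8]
gripper_width: 0.0006
t3.27 tcp [ 442.4 -122.1  208.2] yaw -67.5 shift [-0.7  1.2 -0.1] roll -0.0 F [ 0.1 -0.3  0.2] w 0.0001 q [-30. -14. 115.  -0.  79.  38.]
```

View pics/g3.png

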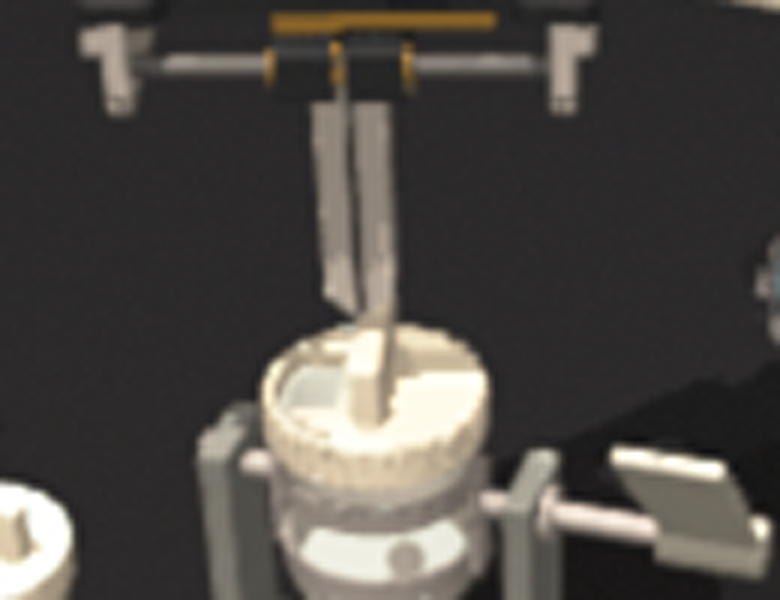

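The fingers closed fully above the bar, so the picture is right: the tips are about 19 mm above the reported TCP z, not 11 mm below. I'll use the shut tip to calibrate that offset and the xy alignment.

```bash
python3 -c "
from h import *
for z in (.218,.222,.226,.230,.234): print(z,bp('scene',(180+362/6-.4,60+318/6-.4),z))
q=pr('scene',[[.442,-.1215,.220]]);print((q-[180,60]+.5)*6)
im=eyes.read_camera('top')[:,:,::-1].copy();cv2.imwrite('pics/t3.png',cv2.resize(im[150:300,200:400],None,fx=4,fy=4,interpolation=2))
"
```

```text
0.218 [ 0.43733033 -0.12791975  0.218     ]
0.222 [ 0.44268371 -0.12500552  0.222     ]
0.226 [ 0.44803708 -0.12209129  0.226     ]
0.23 [ 0.45339045 -0.11917706  0.23      ]
0.234 [ 0.45874383 -0.11626283  0.234     ]
[[372.01621187 324.13694082]]
```

View pics/t3.png

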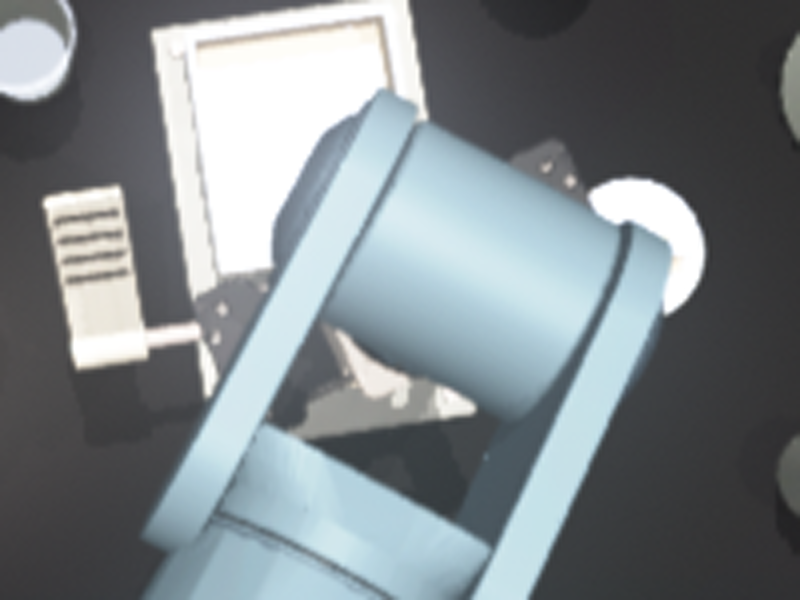

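The shut tip's front edge back-projects to z ≈ 0.2275, so tip z = TCP z + 19 mm. For tips at 0.198 the TCP has to be at 0.179. I'll open and go down.

```bash
python3 -m crank '{"gripper":[-0.3,-0.3,-0.3,-0.3,-0.3,-0.3,-0.3,-0.3,-0.3,-0.3],"xyz":[[-0.5,0,0],[-0.5,0,0],[-0.5,0,0],[-0.5,0,0],[-0.5,10,0],[-0.5,18,0],[-0.5,22,0],[-0.5,26,0],[-0.5,29,0],[-0.5,29,0]],"roll":[0,0,0,0,0,0,0,0,0,0]}' 10; python3 -c "
from h import *
im=eyes.read_camera('scene')[:,:,::-1][60:160,180:310]
cv2.imwrite('pics/g4.png',cv2.resize(im,None,fx=6,fy=6,interpolation=2))
togo((.442,-.1215,.179),-67.5)"
```

```text
clock: 4.58
tcp_pos: [0.4421, -0.1217, 0.1791]
tcp_rot: [[0.382, -0.0, 0.924], [-0.924, 0.0, 0.382], [-0.0, -1.0, -0.0]]
contact_force: [-0.4, -0.5, 0.3]
gripper_width: 0.0329
t4.62 tcp [ 442.2 -121.7  179.3] yaw -67.5 shift [-0.3  0.3 -0.1] roll -0.0 F [-0.5 -0.4  0.3] w 0.0326 q [-30. -13. 117.  -0.  76.  38.]
```

View pics/g4.png

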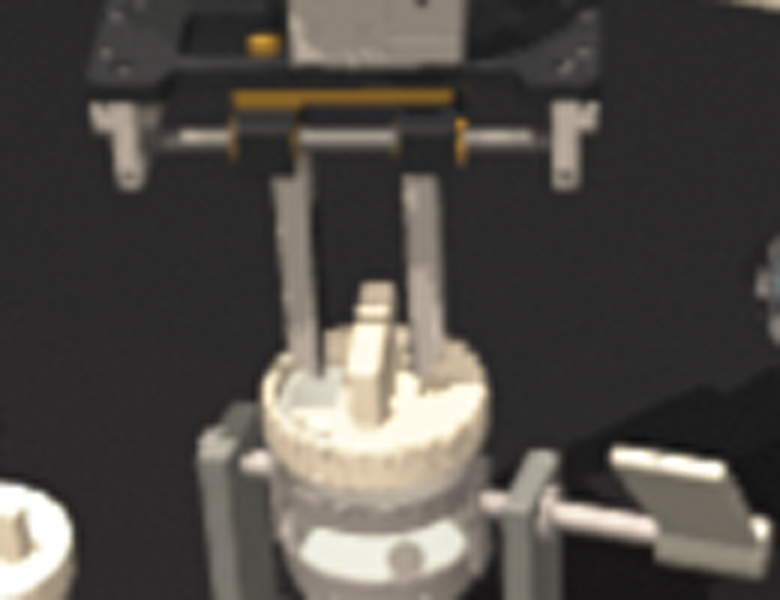

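The fingers straddle the bar, with tips near (315,370) and (430,370) just above the cap's top, and there is no contact. I'll grip now.

```bash
python3 -m crank '{"gripper":[-1,-1,-1,-1,-1],"xyz":[[0,0,0],[0,0,0],[0,0,0],[0,0,0],[0,0,0]],"roll":[0,0,0,0,0]}' 20; python3 -c "
from h import *
togo((.442,-.1215,.179),-67.5);print(telemetry.state()['ft_torque'])"
```

```text
clock: 5.25
tcp_pos: [0.4417, -0.1202, 0.1794]
tcp_rot: [[0.382, -0.002, 0.924], [-0.924, 0.004, 0.382], [-0.004, -1.0, -0.0]]
contact_force: [-3.2, 5.3, 3.6]
gripper_width: 0.0119
t5.25 tcp [ 441.7 -120.2  179.4] yaw -67.5 shift [ 1.4  0.4 -0.2] roll -0.0 F [-3.2  5.3  3.6] w 0.0119 q [-30. -13. 117.   0.  76.  38.]
[ 1.01930736  0.50354967 -0.04645557]
```

Gripped at 11.9 mm. The side force shows the bar axis is about 1.5 mm off along tool -x, so I'll recentre and turn counter-clockwise with the rise.

```bash
python3 -m crank '{"gripper":[-1,-1,-1,-1,-1,-1,-1,-1,-1,-1],"xyz":[[-1.7,0,0],[-1.7,-0.2,0],[-1.7,-0.4,0],[-1.7,-0.6,0],[-1.7,-0.8,0],[-1.7,-1,0],[-1.7,-1.2,0],[-1.7,-1.4,0],[-1.7,-1.6,0],[-1.7,-1.6,0]],"roll":[0,-5,-10,-15,-20,-25,-30,-35,-40,-40]}'; python3 -c "
from h import *
togo((.4415,-.1198,.1825),12.5);print(telemetry.state()['ft_torque'])"
```

```text
clock: 6.5
tcp_pos: [0.4414, -0.1199, 0.181]
tcp_rot: [[0.886, -0.0, 0.463], [-0.463, 0.0, 0.886], [-0.0, -1.0, 0.0]]
contact_force: [-2.6, 2.1, 1.2]
gripper_width: 0.0115
t6.50 tcp [ 441.4 -119.9  181. ] yaw -27.6 shift [ 0.  -1.5  0.1] roll -40.1 F [-2.6  2.1  1.2] w 0.0115 q [-29. -13. 117.   0.  76.  -2.]
[0.35939193 0.25301346 0.09481064]
```

```bash
python3 -m crank '{"gripper":[-1,-1,-1,-1,-1,-1,-1,-1,-1,-1],"xyz":[[0,-0.2,0],[0,-0.4,0],[0,-0.6,0],[0,-0.8,0],[0,-1,0],[0,-1.2,0],[0,-1.3,0],[0,-1.4,0],[0,-1.4,0],[0,-1.4,0]],"roll":[-5,-10,-15,-20,-25,-30,-35,-38,-40.5,-40.5]}'; python3 -c "
from h import *
togo((.4415,-.1198,.1825),12.5);print(telemetry.state()['ft_torque'])
im=eyes.read_camera('scene')[:,:,::-1][60:160,180:310]
cv2.imwrite('pics/g5.png',cv2.resize(im,None,fx=6,fy=6,interpolation=2))"
```

```text
clock: 7.75
tcp_pos: [0.4412, -0.1199, 0.1823]
tcp_rot: [[0.975, -0.001, -0.222], [0.222, 0.001, 0.975], [-0.001, -1.0, 0.001]]
contact_force: [-3.0, 2.0, 2.6]
gripper_width: 0.0124
t7.75 tcp [ 441.2 -119.9  182.3] yaw 12.8 shift [ 0.3 -0.2  0. ] roll 0.3 F [-3.   2.   2.6] w 0.0124 q [-29. -13. 117.   0.  76. -42.]
[ 0.49318303  0.41858131 -0.52552652]
```

View pics/g5.png

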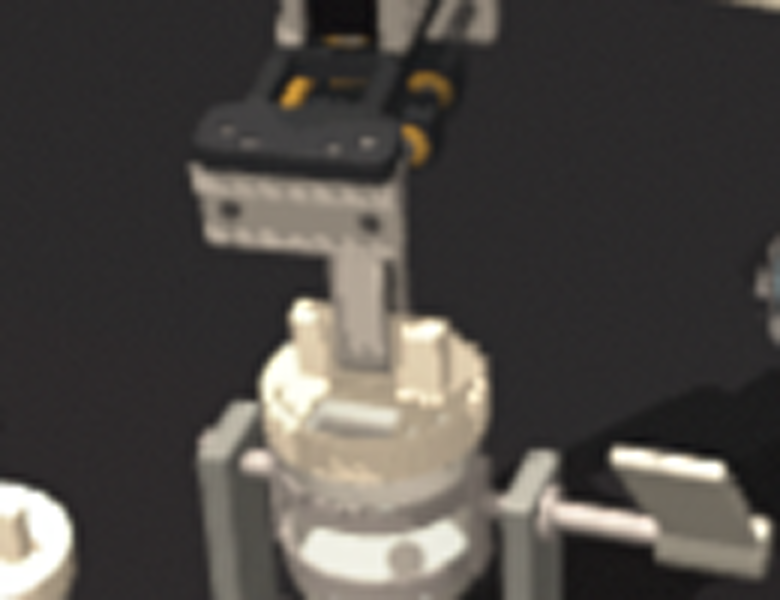

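The bar has turned 80°, the window is at the front (355,415), and a moment of 0.53 N m shows the end stop. I'll release and lift.

```bash
python3 -m crank '{"gripper":[-0.3,-0.3,-0.3,-0.3,-1,-1,-1,-1],"xyz":[[0,0,0],[0,0,0],[0,0,0],[0,-30,0],[0,-70,0],[0,-70,0],[0,-70,0],[0,-70,0]],"roll":[0.5,0.5,0.5,0.5,0.5,0.5,2,4]}' 20; python3 -c "
from h import *
togo((.470,.0205,.255),8.2)
im=eyes.read_camera('scene')[:,:,::-1][60:160,180:310]
cv2.imwrite('pics/g6.png',cv2.resize(im,None,fx=6,fy=6,interpolation=2))"
```

```text
clock: 8.8
tcp_pos: [0.4408, -0.1197, 0.2506]
tcp_rot: [[0.988, -0.002, -0.154], [0.154, 0.001, 0.988], [-0.002, -1.0, 0.002]]
contact_force: [0.1, 0.6, -0.1]
gripper_width: 0.0002
t8.80 tcp [ 440.8 -119.7  250.6] yaw 8.8 shift [ 50.4  -4.3 134.1] roll 0.6 F [ 0.1  0.6 -0.1] w 0.0002 q [-29. -16. 112.  -0.  84. -38.]
```

View pics/g6.png

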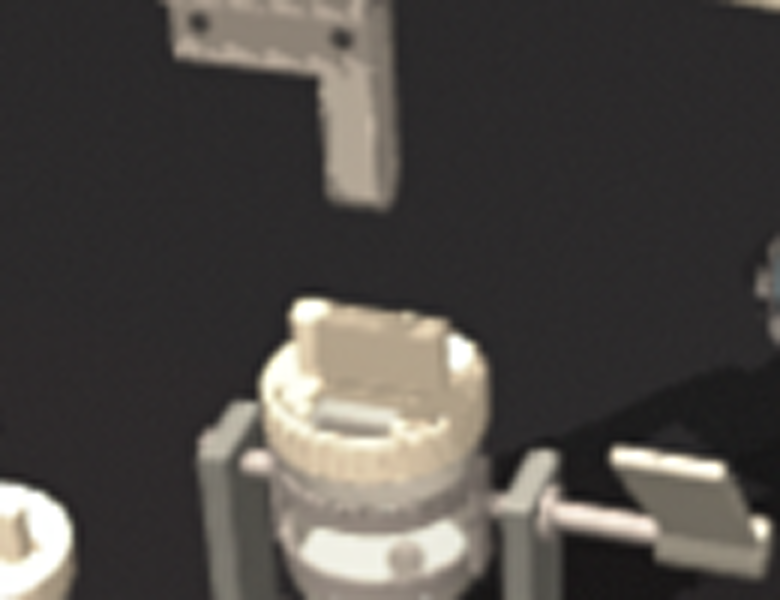

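The cap stays open after release: the bar lies across the pouring direction and the window is at (355,415). Now over the lever.

```bash
python3 -m crank '{"gripper":[-1,-1,-1,-1,-1],"xyz":[[12,-4,34],[25,-4,68],[38,-4,102],[50,-4,134],[50,-4,134]],"roll":[0.6,0.6,0.6,0.6,0.6]}' 20; python3 -c "
from h import *
togo((.470,.0205,.190),8.2)
im=eyes.read_camera('scene')[:,:,::-1][60:180,210:350]
cv2.imwrite('pics/g7.png',cv2.resize(im,None,fx=5,fy=5,interpolation=2))"
```

```text
clock: 9.48
tcp_pos: [0.4697, 0.0215, 0.2553]
tcp_rot: [[0.989, -0.002, -0.149], [0.149, 0.0, 0.989], [-0.002, -1.0, 0.001]]
contact_force: [0.4, -0.3, -0.8]
gripper_width: 0.0005
t9.47 tcp [469.7  21.5 255.3] yaw 8.5 shift [ 0.3 65.3 -1.1] roll 0.3 F [ 0.4 -0.3 -0.8] w 0.0005 q [-11. -14. 110.  -0.  84. -20.]
```

View pics/g7.png

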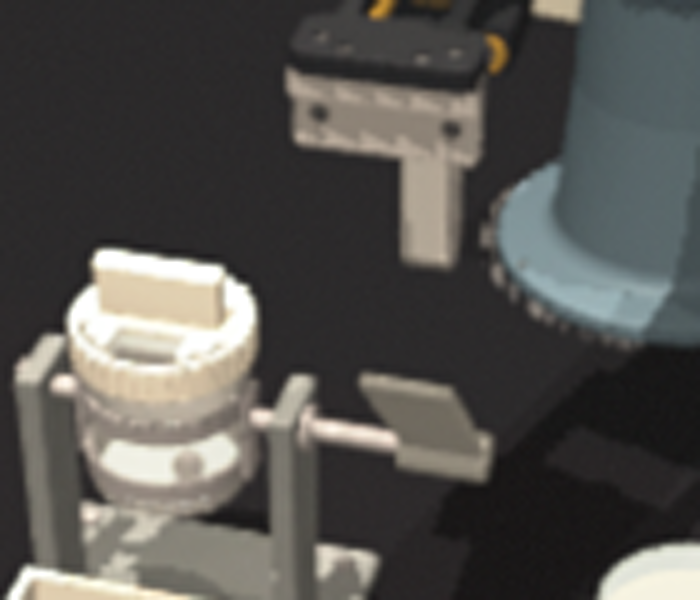

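The shut fingers are mid-width above the lever. Pressing down in stages.

```bash
python3 -m crank '{"gripper":[-1,-1,-1,-1,-1,-1,-1,-1,-1,-1],"xyz":[[0,20,-1],[0,40,-1],[0,50,-1],[0,60,-1],[0,70,-1],[0,80,-1],[0,90,-1],[0,100,-1],[0,110,-1],[0,110,-1]],"roll":[0,0,0,0,0,0,0,0,0,0]}'; python3 -c "
from h import *
togo((.470,.0205,.085),8.2)
im=eyes.read_camera('scene')[:,:,::-1][60:220,180:350]
cv2.imwrite('pics/g8.png',cv2.resize(im,None,fx=3.7,fy=3.7,interpolation=2))"
```

```text
clock: 10.78
tcp_pos: [0.4703, 0.019, 0.146]
tcp_rot: [[0.989, 0.0, -0.146], [0.146, -0.0, 0.989], [0.0, -1.0, -0.0]]
contact_force: [-1.4, -0.5, 3.6]
gripper_width: 0.0001
t10.78 tcp [470.3  19.  146. ] yaw 8.4 shift [-0.1 61.   1.5] roll 0.2 F [-1.4 -0.5  3.6] w 0.0001 q [-12.  -9. 117.  -0.  72. -20.]
```

View pics/g8.png

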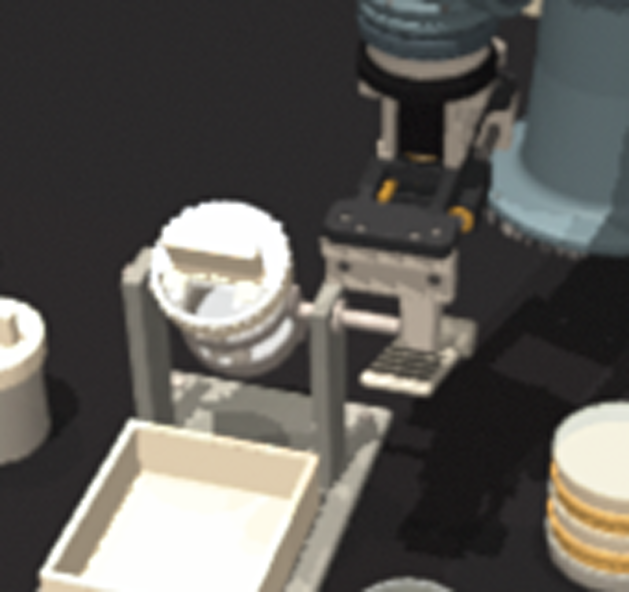

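The lever is tilting with the jar (jar at about 40–50°), and the force is small. Continuing.

```bash
python3 -m crank '{"gripper":[-1,-1,-1,-1,-1,-1],"xyz":[[0,10,1],[0,20,1],[0,30,1],[0,40,1],[0,48,1],[0,48,1]],"roll":[0,0,0,0,0,0]}'; python3 -c "
from h import *
togo((.470,.0205,.085),8.2)
im=eyes.read_camera('scene')[:,:,::-1][60:220,180:350]
cv2.imwrite('pics/g9.png',cv2.resize(im,None,fx=3.7,fy=3.7,interpolation=2))"
```

```text
clock: 11.58
tcp_pos: [0.4707, 0.0198, 0.0988]
tcp_rot: [[0.989, 0.001, -0.146], [0.146, -0.001, 0.989], [0.001, -1.0, -0.001]]
contact_force: [0.5, -0.1, 6.4]
gripper_width: 0.0006
t11.57 tcp [470.7  19.8  98.8] yaw 8.4 shift [-0.6 13.7  0.8] roll 0.2 F [ 0.5 -0.1  6.4] w 0.0006 q [-11.  -5. 119.  -0.  66. -20.]
```

View pics/g9.png

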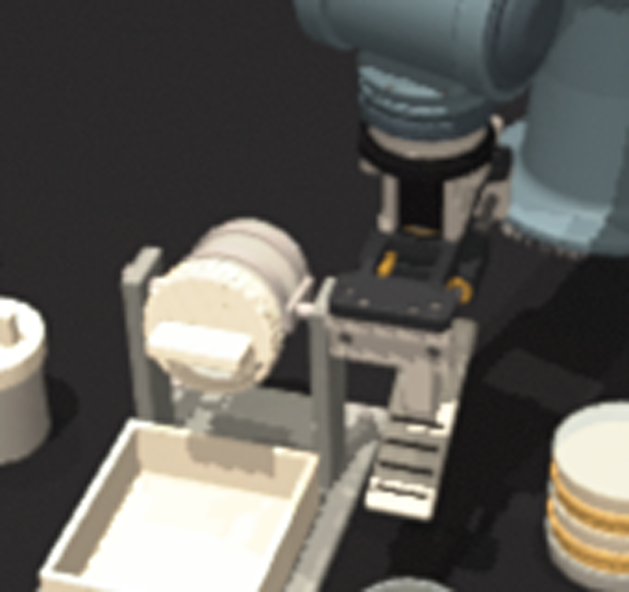

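```bash
cat >> ov.py <<'E'
def lev(th,tx=.551,ty=-.106,yaw=8.2,d=.118,w=0):
    y=np.radians(yaw);R=np.array([[np.cos(y),-np.sin(y),0],[np.sin(y),np.cos(y),0],[0,0,1]])
    j=np.array([tx,ty,.0])+R@[-.11,0,0]; a=np.radians(50)-th
    return j+[0,0,.145]+R@np.array([d*np.cos(a),.135+w,d*np.sin(a)])
E
python3 -c "
from ov import *
print((180+401/3.7,60+511/3.7))
for t in (1.3,1.4,1.5,1.6,1.7,1.8): print(t,pr('scene',lev(t)))"
```

```text
(288.3783783783784, 198.1081081081081)
1.3 [[287.10108139 195.56277955]]
1.4 [[287.65731626 197.40988122]]
1.5 [[288.3170457  198.72911521]]
1.6 [[289.07023515 199.52199356]]
1.7 [[289.90635255 199.79596897]]
1.8 [[290.81457379 199.56370621]]
```

The lever tip puts the tilt at about 1.48 rad. Another 14 mm should give about 1.72 rad, then hold.

```bash
python3 -m crank '{"gripper":[-1,-1,-1,-1,-1,-1,-1,-1],"xyz":[[0,5,0],[0,10,0],[0,14,0],[0,14,0],[0,14,0],[0,14,0],[0,14,0],[0,14,0]],"roll":[0,0,0,0,0,0,0,0]}'; python3 -c "
from h import *
togo((.470,.0205,.085),8.2)
im=eyes.read_camera('scene')[:,:,::-1][80:240,180:350]
cv2.imwrite('pics/g10.png',cv2.resize(im,None,fx=3.7,fy=3.7,interpolation=2))"
```

```text
clock: 12.62
tcp_pos: [0.4717, 0.0199, 0.0855]
tcp_rot: [[0.989, 0.004, -0.145], [0.145, -0.0, 0.989], [0.004, -1.0, -0.001]]
contact_force: [1.5, -0.1, 6.3]
gripper_width: 0.0006
t12.62 tcp [471.7  19.9  85.5] yaw 8.4 shift [-1.6  0.5  0.8] roll 0.2 F [ 1.5 -0.1  6.3] w 0.0006 q [-11.  -4. 119.   0.  64. -20.]
```

View pics/g10.png

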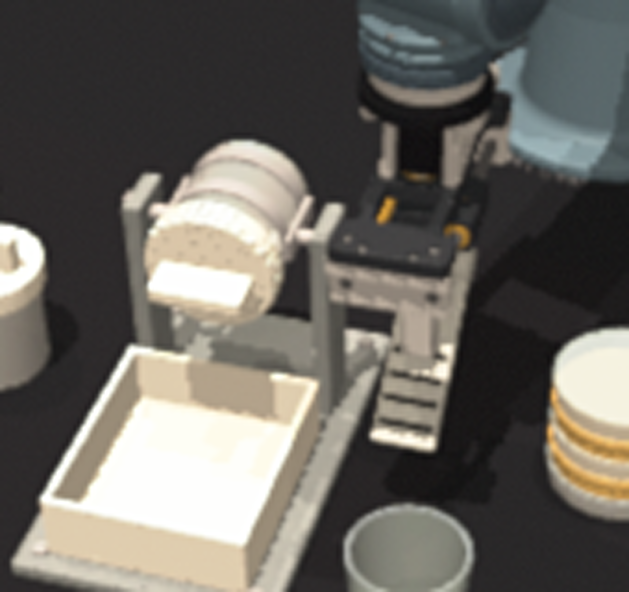

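At about 1.63 rad by the lever tip (404,441), no balls are visible in the tray yet. Pressing a little further.

```bash
python3 -m crank '{"gripper":[-1,-1,-1,-1,-1,-1],"xyz":[[0,4,0],[0,7,0],[0,7,0],[0,7,0],[0,7,0],[0,7,0]],"roll":[0,0,0,0,0,0]}'; python3 -c "
from h import *
togo((.470,.0205,.085),8.2)
im=eyes.read_camera('scene')[:,:,::-1][80:240,180:350]
cv2.imwrite('pics/g11.png',cv2.resize(im,None,fx=3.7,fy=3.7,interpolation=2))
im=eyes.read_camera('top')[:,:,::-1][140:270,200:390]
cv2.imwrite('pics/t11.png',cv2.resize(im,None,fx=4,fy=4,interpolation=2))"
```

```text
clock: 13.42
tcp_pos: [0.4721, 0.0198, 0.0788]
tcp_rot: [[0.989, 0.005, -0.145], [0.145, -0.0, 0.989], [0.005, -1.0, -0.001]]
contact_force: [3.0, 0.6, 6.5]
gripper_width: 0.0002
t13.43 tcp [472.1  19.8  78.8] yaw 8.4 shift [-1.9 -6.2  1. ] roll 0.2 F [3.  0.6 6.5] w 0.0002 q [-11.  -3. 119.   0.  63. -20.]
```

View pics/g11.png

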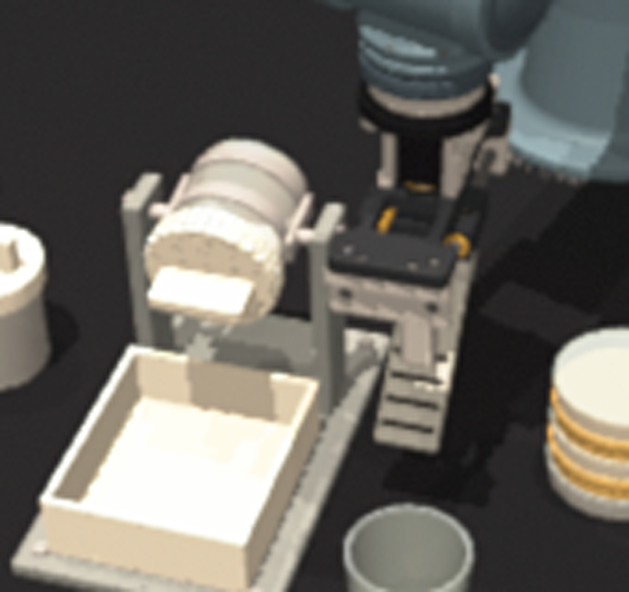

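View pics/t11.png

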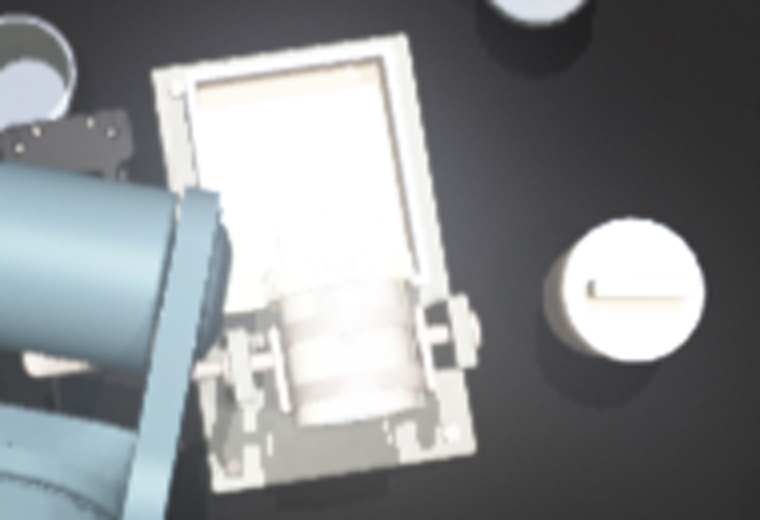

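The lever-tip column gives about 1.72 rad, and still no balls are visible. They may be hidden behind the cap by the tray's near wall. I'll press 4 mm more and hold for a second.

```bash
python3 -m crank '{"gripper":[-1,-1,-1,-1,-1,-1,-1,-1],"xyz":[[0,2,0],[0,4,0],[0,4,0],[0,4,0],[0,4,0],[0,4,0],[0,4,0],[0,4,0]],"roll":[0,0,0,0,0,0,0,0]}'; python3 -c "
from h import *
togo((.470,.0205,.085),8.2)
im=eyes.read_camera('scene')[:,:,::-1][110:220,180:310]
cv2.imwrite('pics/g12.png',cv2.resize(im,None,fx=5,fy=5,interpolation=2))"
```

```text
clock: 14.52
tcp_pos: [0.4721, 0.0198, 0.0748]
tcp_rot: [[0.989, 0.005, -0.145], [0.145, -0.001, 0.989], [0.004, -1.0, -0.001]]
contact_force: [1.6, 0.3, 6.1]
gripper_width: 0.0003
t14.53 tcp [472.1  19.8  74.8] yaw 8.4 shift [ -1.9 -10.2   1. ] roll 0.2 F [1.6 0.3 6.1] w 0.0003 q [-11.  -3. 120.   0.  63. -20.]
```

View pics/g12.png

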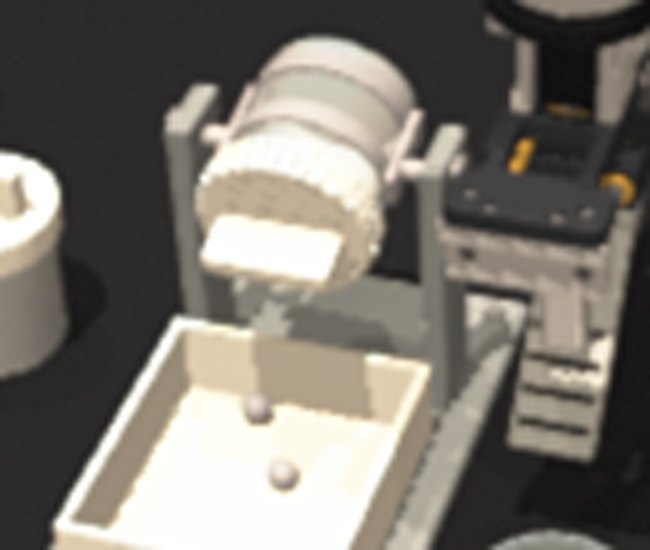

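Both balls are in the tray, at zoomed (258,408) and (283,473). I'll raise the fingers and let the jar come back upright.

```bash
python3 -m crank '{"gripper":[-1,-1,-1,-1,-1,-1,-1,-1,-1],"xyz":[[0,-15,0],[0,-35,0],[0,-55,0],[0,-75,0],[0,-95,0],[0,-115,0],[0,-140,0],[0,-165,0],[0,-190,0]],"roll":[0,0,0,0,0,0,0,0,0]}'; python3 -c "
from h import *
togo((.4415,-.1199,.262),12.8)
im=eyes.read_camera('scene')[:,:,::-1][80:230,170:320]
cv2.imwrite('pics/g13.png',cv2.resize(im,None,fx=4,fy=4,interpolation=2))"
```

```text
clock: 15.7
tcp_pos: [0.4691, 0.0203, 0.2632]
tcp_rot: [[0.989, -0.002, -0.146], [0.146, 0.0, 0.989], [-0.002, -1.0, 0.001]]
contact_force: [0.4, 0.2, 0.5]
gripper_width: 0.0006
t15.70 tcp [469.1  20.3 263.2] yaw 8.4 shift [ -47.8    1.2 -134.7] roll -4.4 F [0.4 0.2 0.5] w 0.0006 q [-11. -14. 109.   0.  85. -20.]
```

View pics/g13.png

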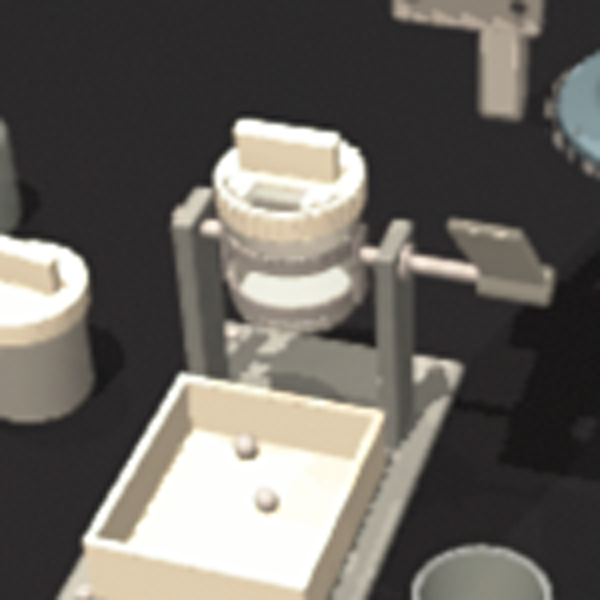

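The jar is upright and empty, the cap still open with its bar across, and both balls lie in the tray at (247,446) and (266,499). Back over the cap.

```bash
python3 -m crank '{"gripper":[-0.3,-0.3,-0.3,-0.3,-0.3,-0.3,-0.3],"xyz":[[-12,0,-34],[-24,0,-68],[-36,0,-102],[-48,0,-135],[-48,0,-135],[-48,40,-135],[-48,60,-135]],"roll":[-1,-2,-3,-4.4,-4.4,-4.4,-4.4]}' 20; python3 -c "
from h import *
im=eyes.read_camera('scene')[:,:,::-1][60:160,180:310]
cv2.imwrite('pics/g14.png',cv2.resize(im,None,fx=6,fy=6,interpolation=2))
togo((.4415,-.1199,.1823),12.8)
"
```

```text
clock: 16.62
tcp_pos: [0.4411, -0.1189, 0.2006]
tcp_rot: [[0.975, -0.003, -0.221], [0.221, 0.002, 0.975], [-0.003, -1.0, 0.003]]
contact_force: [-0.9, -0.2, -0.3]
gripper_width: 0.0327
t16.68 tcp [ 439.9 -118.1  198.2] yaw 12.8 shift [ 1.3 15.9 -2.2] roll 0.0 F [-0.4  0.1 -1.9] w 0.0328 q [-29. -14. 116.   0.  79. -42.]
```

View pics/g14.png

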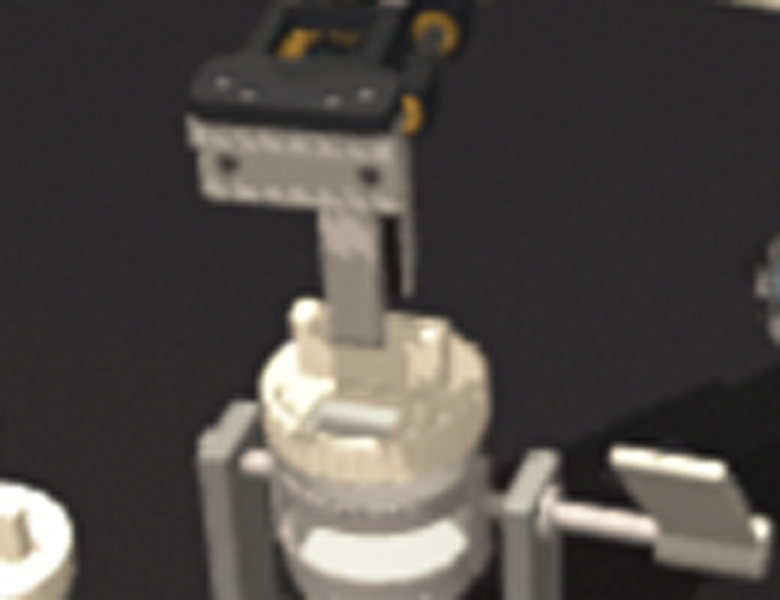

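The fingers straddle the bar. Lower 16 mm with a small xy correction, then grip.

```bash
python3 -m crank '{"gripper":[-0.3,-0.3,-0.3,-1,-1,-1,-1,-1],"xyz":[[0.7,8,-1.5],[0.7,16,-1.5],[0.7,16,-1.5],[0.7,16,-1.5],[0.7,16,-1.5],[0.7,16,-1.5],[0.7,16,-1.5],[0.7,16,-1.5]],"roll":[0,0,0,0,0,0,0,0]}' 20; python3 -c "
from h import *
togo((.4415,-.1199,.1823),12.8);print(telemetry.state()['ft_torque'])
"
```

```text
clock: 17.68
tcp_pos: [0.4432, -0.1222, 0.1878]
tcp_rot: [[0.975, 0.0, -0.221], [0.221, -0.001, 0.975], [-0.0, -1.0, -0.001]]
contact_force: [-3.4, -2.3, 4.7]
gripper_width: 0.0127
t17.68 tcp [ 443.2 -122.2  187.8] yaw 12.8 shift [-1.2  5.5  2.6] roll -0.0 F [-3.4 -2.3  4.7] w 0.0127 q [-30. -13. 116.  -0.  77. -42.]
[-0.34155252  0.68475426 -0.1788457 ]
```

The grip is 5 mm high and 2.6 mm off along the bar. There is plenty of time, so I'll reopen, correct and regrip.

```bash
python3 -m crank '{"gripper":[-0.4,-0.4,-0.4,-0.4,-0.4,-1,-1,-1,-1,-1],"xyz":[[0,0,0],[0,0,0],[-1.2,5,2.4],[-1.2,5,2.4],[-1.2,5,2.4],[-1.2,5,2.4],[-1.2,5,2.4],[-1.2,5,2.4],[-1.2,5,2.4],[-1.2,5,2.4]],"roll":[0,0,0,0,0,0,0,0,0,0]}' 20; python3 -c "
from h import *
togo((.4415,-.1199,.1823),12.8);print(telemetry.state()['ft_torque'])
"
```

```text
clock: 18.92
tcp_pos: [0.4414, -0.1198, 0.1823]
tcp_rot: [[0.975, -0.0, -0.221], [0.221, -0.0, 0.975], [-0.0, -1.0, -0.0]]
contact_force: [-2.3, -0.3, 2.2]
gripper_width: 0.0129
t18.93 tcp [ 441.4 -119.8  182.3] yaw 12.8 shift [ 0.1  0.  -0.1] roll -0.0 F [-2.3 -0.3  2.2] w 0.0129 q [-29. -13. 117.  -0.  76. -42.]
[-0.15563601  0.40167037 -0.28209842]
```

Well centred now. Screwing home: clockwise in two halves.

```bash
python3 -m crank '{"gripper":[-1,-1,-1,-1,-1,-1,-1,-1,-1,-1],"xyz":[[0,0.2,0],[0,0.4,0],[0,0.6,0],[0,0.8,0],[0,1,0],[0,1.2,0],[0,1.4,0],[0,1.6,0],[0,1.6,0],[0,1.6,0]],"roll":[5,10,15,20,25,30,35,40,42,42]}'; python3 -c "
from h import *
togo((.4415,-.1198,.1793),-67.5);print(telemetry.state()['ft_torque'])"
```

```text
clock: 20.18
tcp_pos: [0.4415, -0.1202, 0.1809]
tcp_rot: [[0.873, -0.0, 0.487], [-0.487, -0.001, 0.873], [0.0, -1.0, -0.001]]
contact_force: [-2.9, -1.9, 4.3]
gripper_width: 0.0117
t20.18 tcp [ 441.5 -120.2  180.9] yaw -29.2 shift [-0.2  1.6  0.3] roll 38.3 F [-2.9 -1.9  4.3] w 0.0117 q [-29. -13. 117.  -0.  76.  -0.]
[-0.52536059  0.67364922  0.01710866]
```

```bash
python3 -m crank '{"gripper":[-1,-1,-1,-1,-1,-1,-1,-1,-1,-1],"xyz":[[0,0.2,0],[0,0.4,0],[0,0.6,0],[0,0.8,0],[0,1,0],[0,1.2,0],[0,1.4,0],[0,1.4,0],[0,1.4,0],[0,1.4,0]],"roll":[5,10,15,20,25,30,35,38,38,38]}'; python3 -c "
from h import *
togo((.4415,-.1198,.1793),-67.5);print(telemetry.state()['ft_torque'])"
```

```text
clock: 21.42
tcp_pos: [0.4416, -0.1201, 0.1795]
tcp_rot: [[0.388, 0.0, 0.922], [-0.922, -0.001, 0.388], [0.001, -1.0, -0.0]]
contact_force: [-2.9, -3.2, 4.1]
gripper_width: 0.0117
t21.43 tcp [ 441.6 -120.1  179.5] yaw -67.2 shift [-0.3  0.2  0.1] roll 0.3 F [-2.9 -3.2  4.1] w 0.0117 q [-29. -13. 117.  -0.  76.  38.]
[-0.78170216  0.79214868 -0.02892701]
```

Back at the starting angle. A few more degrees to find the home stop.

```bash
python3 -m crank '{"gripper":[-1,-1,-1,-1],"xyz":[[0,0,0],[0,0,0],[0,0,0],[0,0,0]],"roll":[1,2,3,3]}'; python3 -c "
from h import *
togo((.4415,-.1198,.1793),-67.5);print(telemetry.state()['ft_torque'])"; python3 -m crank '{"gripper":[-1,-1,-1,-1],"xyz":[[0,0,0],[0,0,0],[0,0,0],[0,0,0]],"roll":[1,2,3,3]}'; python3 -c "
from h import *
togo((.4415,-.1198,.1793),-67.5);print(telemetry.state()['ft_torque'])"
```

```text
clock: 21.92
tcp_pos: [0.4415, -0.1202, 0.1794]
tcp_rot: [[0.339, -0.0, 0.941], [-0.941, -0.001, 0.339], [0.001, -1.0, -0.0]]
contact_force: [-3.4, -3.8, 2.5]
gripper_width: 0.0118
t21.93 tcp [ 441.5 -120.2  179.4] yaw -70.2 shift [-0.3  0.1  0.1] roll -2.7 F [-3.4 -3.8  2.5] w 0.0118 q [-29. -13. 117.  -0.  76.  41.]
[-0.78394423  0.80231331  0.04531617]
clock: 22.42
tcp_pos: [0.4415, -0.1201, 0.1793]
tcp_rot: [[0.29, -0.0, 0.957], [-0.957, -0.001, 0.29], [0.001, -1.0, -0.0]]
contact_force: [-3.2, -3.3, 2.6]
gripper_width: 0.0121
t22.43 tcp [ 441.5 -120.1  179.3] yaw -73.1 shift [-0.3  0.   0.1] roll -5.6 F [-3.2 -3.3  2.6] w 0.0121 q [-29. -13. 117.  -0.  76.  44.]
[-0.80206956  0.81460462  0.14856662]
```

```bash
python3 -m crank '{"gripper":[-1,-1,-1,-1],"xyz":[[0,0,0],[0,0,0],[0,0,0],[0,0,0]],"roll":[1,2,3,3]}'; python3 -c "
from h import *
togo((.4415,-.1198,.1793),-67.5);print(telemetry.state()['ft_torque'])
im=eyes.read_camera('scene')[:,:,::-1][60:160,180:310]
cv2.imwrite('pics/g15.png',cv2.resize(im,None,fx=6,fy=6,interpolation=2))"
```

```text
clock: 22.92
tcp_pos: [0.4417, -0.1201, 0.1794]
tcp_rot: [[0.239, 0.0, 0.971], [-0.971, -0.001, 0.239], [0.001, -1.0, 0.0]]
contact_force: [-2.5, -4.4, 1.7]
gripper_width: 0.0125
t22.93 tcp [ 441.7 -120.1  179.4] yaw -76.2 shift [-0.3  0.1 -0.1] roll -8.7 F [-2.5 -4.4  1.7] w 0.0125 q [-29. -13. 117.  -0.  76.  47.]
[-0.83069581  0.52354212  0.40268196]
```

View pics/g15.png

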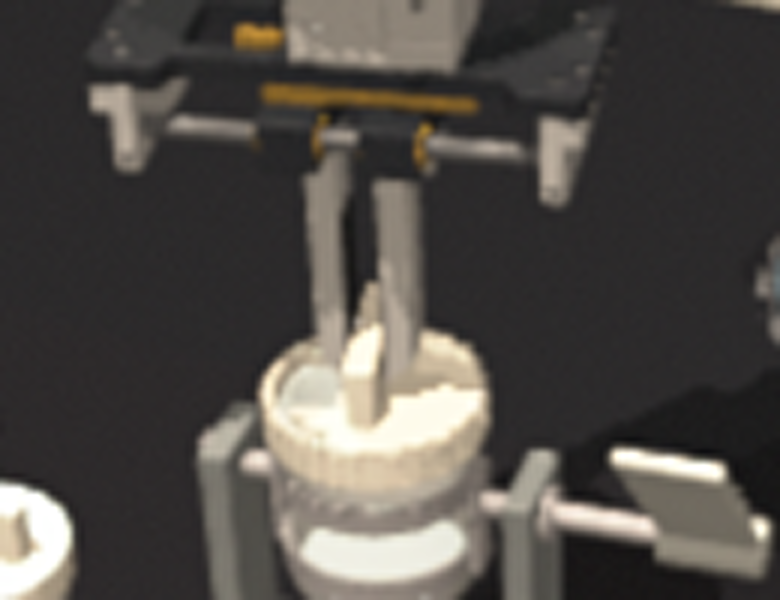

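The moment has risen to 0.40 N m and the grip widens, so the cap is against its home stop. Release and lift away.

```bash
python3 -m crank '{"gripper":[-1,-0.3,-0.3,-0.3,-0.3,-0.3,-0.3,-0.3,-0.3],"xyz":[[0,0,0],[0,0,0],[0,0,0],[0,0,0],[0,-30,0],[0,-80,0],[0,-110,0],[0,-110,0],[0,-110,0]],"roll":[-2,-2,-2,-2,-2,-2,-2,-2,-2]}'; python3 -c "
from ov import *
togo((.4415,-.1198,.1793),-67.5)
im=eyes.read_camera('scene')[:,:,::-1].copy();cv2.imwrite('pics/sF.png',im)
p=(.5505,-.1045,8.2,16.5)
draw('pics/sF.png','scene',p,'pics/osF.png')
im=im[95:250,150:320];cv2.imwrite('pics/sFz.png',cv2.resize(im,None,fx=3.8,fy=3.8,interpolation=2))"
```

```text
clock: 24.1
tcp_pos: [0.441, -0.1193, 0.2876]
tcp_rot: [[0.272, -0.002, 0.962], [-0.962, 0.001, 0.272], [-0.002, -1.0, -0.002]]
contact_force: [-1.2, 0.2, 0.6]
gripper_width: 0.0326
t24.10 tcp [ 441.  -119.3  287.6] yaw -74.2 shift [  0.8 108.3   0.5] roll -6.7 F [-1.2  0.2  0.6] w 0.0326 q [-29. -17. 109.   0.  88.  45.]
```

View pics/sFz.png

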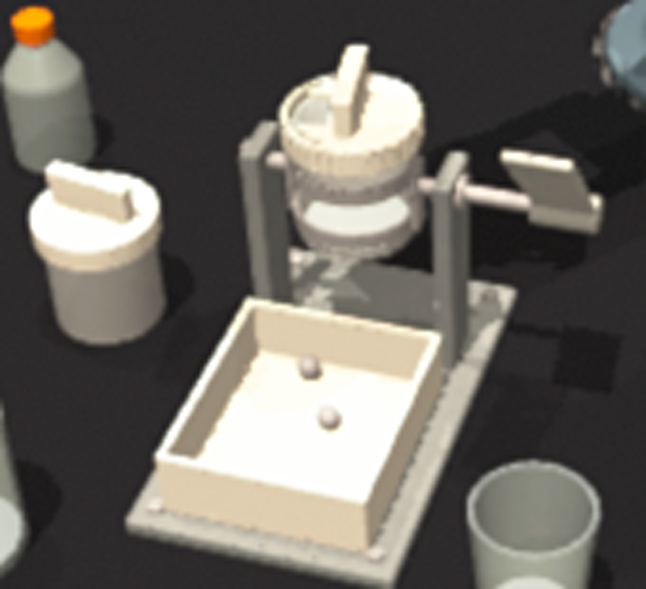

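View pics/osF.png

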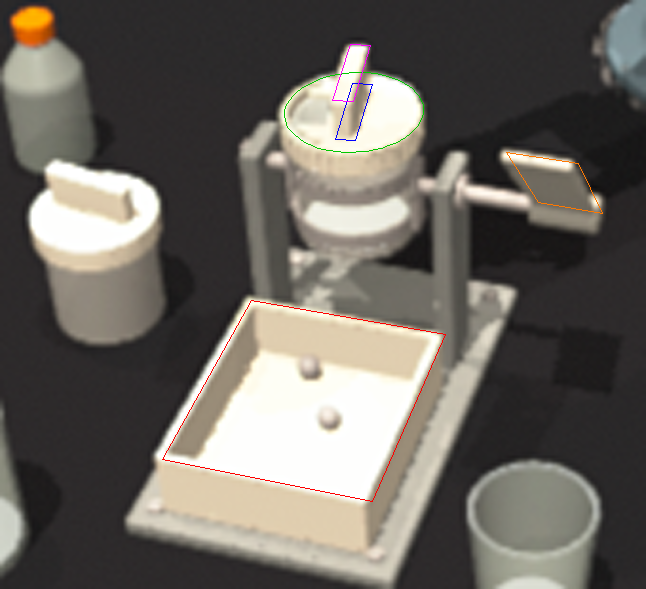

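The bar now lies a few degrees past its starting angle. The jar is upright, the lever is at rest, both balls are in the tray at (310,368) and (329,418), and the spare jar hasn't moved. The gripper is clear, so I'll hand in.

```bash
python3 -m crank '{"gripper":[-0.3,-0.3],"xyz":[[0,0,0],[0,0,0]],"roll":[0,0]}'; python3 -c "
from h import *
togo((.4415,-.1198,.1793),-67.5)
print(robot.hand_in())"
```

```text
clock: 24.4
tcp_pos: [0.4412, -0.1195, 0.2883]
tcp_rot: [[0.272, -0.001, 0.962], [-0.962, 0.001, 0.272], [-0.001, -1.0, -0.001]]
contact_force: [0.2, 0.3, -0.2]
gripper_width: 0.0328
t24.40 tcp [ 441.2 -119.5  288.3] yaw -74.2 shift [  0.5 109.    0.4] roll -6.7 F [ 0.2  0.3 -0.2] w 0.0328 q [-29. -17. 109.   0.  88.  45.]
the job is handed in; nothing more can be done
None
```

I unscrewed the cap to its end stop and tipped the jar with the lever to about 1.75–1.8 rad by the lever's position in the picture. I then let the jar come back upright, screwed the cap home until the moment rose to 0.40 N m, and handed in at 24.4 s.

**Last checks:** in the final picture both balls lie in the tray, the jar is upright and empty, and the lever is at rest. The cap's bar sits a few degrees past its starting angle, towards closed. The spare jar is where it was. The gripper was lifted clear, with about 0 N on the tool.

**What disagreed:**
- **Fingertip height:** the fingertips were about 19 mm above the reported TCP instead of 11 mm below it. I saw this in the scene view and confirmed it when the fingers shut on nothing above the bar, then corrected every later height for it.
- **Tipping depth:** the balls ran out only after I pressed a few millimetres deeper than first planned.
- **Second grip:** my first regrip of the cap was 5 mm high, so I redid it before screwing the cap home.

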